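# Unlock a sculptor's turntable and turn it round to check it runs free

## Task

Pull the locking pin up out of the sculptor's turntable and stand it fully down in the hole of the wooden block. Then, with a light touch of the fingertips on the bare wheel, slowly draw it round by at least one complete turn, either way, to check that it runs free without rubbing. Leave the wheel standing still and the other things on the table undisturbed.

Things in the scene. Friction and masses are not known exactly. Their poses are not given: they have to be found in the camera images.
- stand: The fixed turntable: a flat grey round base (250 mm across, 12 mm thick); its mast carries a bare aluminium wheel (230 mm across, 14 mm thick, flat top, one 17 mm through-hole 94 mm from its centre). Origin: centre of the base's underside, on the table; z up; the wheel's centre is above it within 2 mm. Its x axis points to the locking pin's socket, 94 mm away.
- mast_clamp (a point): The mast's clamp, 42 mm straight above the stand's origin. The mast is set to a new height each time: the centre of the wheel's top lies from 71 to 99 mm above the table, unmeasured, to be found by touch. The spindle also leans about 1.5 degrees in an unknown direction, so the top rises and falls by 2 mm at 70 mm from its centre. It is smooth within 83 mm of the centre.
- spring_seat (a point): The seat of the wheel's spring, 36 mm straight above the stand's origin. Pressed straight down, the wheel yields about 1 mm for each 2 N; pushed by the hand with more than 15 N it rubs, which is a fault. The bearing's drag is about 1.5 N along the top at 65 mm from the centre, so a steady 5 to 10 N of downward pressure draws it round without slipping; less may slip.
- wheel (a joint): Turn of the wheel about its upright axis (rad), about 0 at the start, growing counter-clockwise seen from above, no end stops; a full turn is 6.28. The pin holds it within 0.1 rad until drawn. Turn it slowly, about a turn in 4 to 15 s; faster than 4 rad/s is flinging it. It stops by itself within half a second when let go.
- pin: The loose locking pin, 140 mm long, 100 to 210 g: steel shank 12 mm across, with a 4 mm tapered foot; dark wooden head 26 mm across, 26 mm tall on top. Origin: centre of its foot; z up to the head. It starts upright, loosely, through the wheel's hole, its foot 12 mm above the table in the base's socket (15 mm wide, 16 mm deep). Its foot must rise above 110 mm to clear the wheel.
- block: A fixed pale wooden block, 80 x 80 x 50 mm tall, with one round hole 16 mm wide and 40 mm deep in the middle of its top, its mouth widened by 3 mm. Origin: centre of its underside; z up.
- block_hole0 (a point): Centre of the mouth of the block's hole, at the block's top face; z up. Fully home, the pin's foot is 40 mm below it.
- tape: Bystander: a roll of masking tape lying flat, 96 mm across, 24 mm tall. Origin under its centre.
- dome: Bystander: a plaster dome 74 mm across, 80 mm tall. Origin under its centre.
- cup: Bystander: a white cup 76 mm across, 85 mm tall. Origin under its centre.
Things that resemble listed ones, but are neither listed nor needed, are in the scene too. There is more than one size of the block; the one meant has the size given above. Of the things shaped like the pin, the steel one is meant.

How it is judged:
On the way, in this order (a step that is already met when the one before it is completed fails the run):
1. the locking pin stands in the block's hole (z of pin in the frame of block_hole0 below -0.034 m and horizontal distance between pin and block_hole0 below 0.008 m and angle between pin's own z axis and vertical below 0.2 rad and contact force between the fingers and pin below 0.1 N), for 0.2 s.
2. the wheel has been drawn round through a complete turn, either way ((value of joint wheel above 6.28 rad or value of joint wheel below -6.28 rad)), for 0.1 s.
At the end, for the whole second after the job is handed in: The pin stands released and at rest in the block's hole, its foot at least 34 mm below the mouth, within 8 mm of the hole's centre and within 0.2 rad of upright; the wheel has been turned at least one full turn from its start and stands still (under 0.1 rad/s) (z of pin in the frame of block_hole0 below -0.034 m and horizontal distance between pin and block_hole0 below 0.008 m and angle between pin's own z axis and vertical below 0.2 rad and linear speed of pin below 0.03 m/s and (value of joint wheel above 6.2 rad or value of joint wheel below -6.2 rad) and velocity of joint wheel between -0.1 and 0.1 rad/s); the robot touches nothing.
It fails at once if the robot pushes on the turntable with more than 15 N (contact force between any of the fingers, the arm and stand above 15 N).
It fails at once if the wheel is flung round faster than 4 rad/s (velocity of joint wheel above 4 rad/s or velocity of joint wheel below -4 rad/s).
It fails at once if a bystander is moved by more than 20 mm (distance of any of tape, dome, cup from where it was at the start of the episode above 0.02 m).
It also fails if it takes over 72 s, if anything falls off the work surface, if the arm or the gripper's body presses on something with over 40 N, if the wrist force passes 120 N, or if a joint passes its speed limit or range.

## Robot

A 6-joint arm with a two-finger parallel gripper is mounted at the origin on the work surface. World frame = base frame: x ahead of the robot, y to its left, z up, the work surface at z = 0. Lengths are in m, angles in rad, forces in N, time in s.
With the tool pointing down it reaches from about 0.375 to 0.975 m from the base axis. Payload 3.8 kg.
Tool frame: the origin (TCP) lies midway between the tips of the shut fingers; the grasp point (between the pads) lies 19 mm behind it; z points along the fingers, y is the line along which they close (so a half turn about z gives the same grasp; the last joint's range is limited). The gripper opens to 85 mm and grips with 20 to 120 N. Pads are 22 mm wide; open, the fingers measure 114 mm over their backs; the gripper's body (76 mm by 85 mm) begins 54 mm behind the grasp point. The pads swing forward as they close: fully open they stand 13 mm farther back than shut.
Start: joints at [1.068, 0.264, 1.604, -0, 1.274, -0.037], TCP at [0.303, 0.603, 0.231] pointing down, gripper open.
Joint ranges: [-2.63, 2.63], [-0.94, 2.18], [0.31, 2.57], [-1.31, 4.45], [0, 2.66], [-2.55, 2.55]. Speed limits (rad/s): [2.57, 2.57, 3.14, 3.14, 3.14, 3.14].

## Interface

Orientations are given as a rotation vector (axis times angle).
In Python, from workcell import bot, cams gives the robot as it stands.
- The arm moves only by the tool play_rows, never from a script. Its argument "rows" is a list of rows, each a list of 2 entries, a list of its own where there are three numbers: the shift along the tool's x, y, z scaled (see below), then the turn, a rotation vector about the tool's x, y, z scaled (see below). A call has 1 to 20 rows; each row is the pose to reach, as a shift and turn from the pose commanded when the call began, along the tool's axes at that moment; what a row does not reach only later rows make up. The controller multiplies each number of a shift by 250 mm and each number of a turn by 45 degrees. A row lasts 1/12 s, in which the tool goes at most 41.7 mm and 7.16 degrees, less where a joint would pass 70% of its speed; a pose out of reach is approached as far as the arm can. A call with a number of a shift or a turn outside -1 to 1 is refused whole. A call with a gripper value outside its range is refused whole. "claw" is the opening, from -1 (shut) to 1 (fully open), set as the call begins (left out, the last holds). The fingers move at their own pace and stop on an object; "newtons" is the grip in N (left out, the last holds). Time passes only in rows, so rows that repeat a pose let the fingers close. It gives the time, the measured TCP pose, the force, the opening and the grip force at its end, in the units of the state.
- bot.read_state(): the state, without advancing time (a new reading comes with each control period).
- cams.read_camera(name): name is "scene" or "side" or "wrist"; returns a dict with "image" (420x560x3 uint8, red, green, blue), "K" (3x3 intrinsics, pixels), "T" (4x4, takes a point from camera to world coordinates); the wrist camera has in their place "mount" (4x4, takes a point from camera to tool coordinates, whose origin is the TCP and whose axes are the flange's). Camera axes: x right, y down, z forward; pixel columns grow to the right and rows downward; lengths in m; the calibration is good to about 2 mm. A picture is of the moment at which its call begins: read the wrist's pose just before it. There is no depth.
- bot.finish_job(): hands the job in; it is judged then, once.
The state is a dict: "time": time; "q": joint angles; "joint_vel": joint speeds; "joint_torque": joint torques, N m; "tool_pos": TCP position; "tcp_rot": TCP orientation; "wrist_force": force on the tool from outside, world axes, zero at the start; "torque": the same for the moment, N m; "width": opening from 0.0 (shut) to 1.0 (fully open); "grip_force": force on a finger pad.
Only numpy, scipy, OpenCV 4.12 (cv2) and the standard library are available. Lean on these libraries where they do the work, as an engineer would, in place of code of your own. Each camera call takes 0.05 s, during which the arm holds its last target. There are 200 camera calls.

## Working session

There is one attempt and no reset: what is moved stays moved. The work goes in short steps, Python scripts to look and compute and a tool call to move; the robot and the scene stay as the last step left them, time stands still between calls to the robot, and variables do not carry over. Pictures are saved under pics/ and viewed, at most 10 in all, crops included, and the job is handed in when it is done.

Besides the shell and the picture viewer there is one more tool, called after "Request:" as name(argument=value, ...) on one line, values as JSON. play_rows: Moves the arm, as the interface text tells. Its arguments: {"type":"object","properties":{"rows":{"type":"array","items":{"type":"array"}},"claw":{"type":"number"},"newtons":{"type":"number"}},"required":["rows"]}

```bash
mkdir -p pics
python3 - <<'E'
from workcell import bot,cams
import cv2,numpy as np
np.set_printoptions(precision=4,suppress=True)
s=bot.read_state();print(s)
for n in ("scene","side","wrist"):
    c=cams.read_camera(n);cv2.imwrite(f"pics/{n}0.png",c["image"][:,:,::-1]);print(n,c["K"],c.get("T",c.get("mount")))
    np.savez(f"{n}0.npz",**{k:v for k,v in c.items()})
E
```

```text
{'time': 0.0, 'q': array([ 1.0681,  0.2647,  1.6054, -0.    ,  1.2737, -0.0369]), 'joint_vel': array([-0.0006,  0.0009, -0.0016,  0.0013, -0.0011, -0.0008]), 'joint_torque': array([ -0.0002, -51.5111, -36.7316,   0.    ,   0.0131,  -0.    ]), 'tool_pos': array([0.3028, 0.6024, 0.2299]), 'tcp_rot': array([-0.725 , -3.0562,  0.0034]), 'wrist_force': array([ 0.2673, -0.146 ,  0.1683]), 'torque': array([ 0.0194, -0.0183, -0.0411]), 'grip_force': 0.0, 'width': 1.0006364787092217}
scene [[432.3844   0.     278.6713]
 [  0.     432.3844 205.8764]
 [  0.       0.       1.    ]] [[ 0.1059  0.5222 -0.8462  1.3623]
 [ 0.9941 -0.0754  0.0778 -0.0638]
 [-0.0231 -0.8495 -0.5272  0.5335]
 [ 0.      0.      0.      1.    ]]
side [[450.1779   0.     283.8114]
 [  0.     450.1779 210.2669]
 [  0.       0.       1.    ]] [[ 0.9056 -0.3139  0.2854  0.3607]
 [-0.4239 -0.6962  0.5793 -0.6388]
 [ 0.0168 -0.6456 -0.7635  0.8833]
 [ 0.      0.      0.      1.    ]]
wrist [[331.5119   0.     275.8498]
 [  0.     331.5119 209.4525]
 [  0.       0.       1.    ]] [[ 0.0002 -0.9593 -0.2822  0.0713]
 [ 1.      0.0003 -0.0003  0.0004]
 [ 0.0004 -0.2822  0.9593 -0.1425]
 [ 0.      0.      0.      1.    ]]
```

View pics/scene0.png

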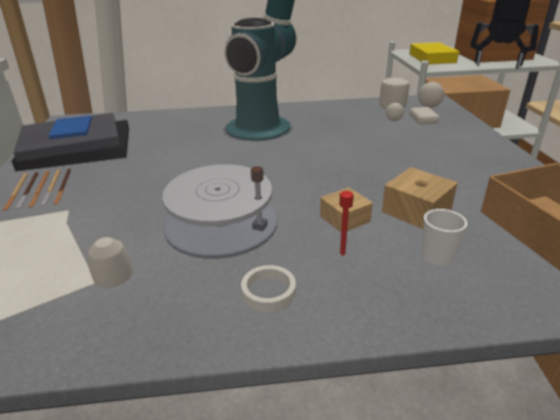

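View pics/side0.png

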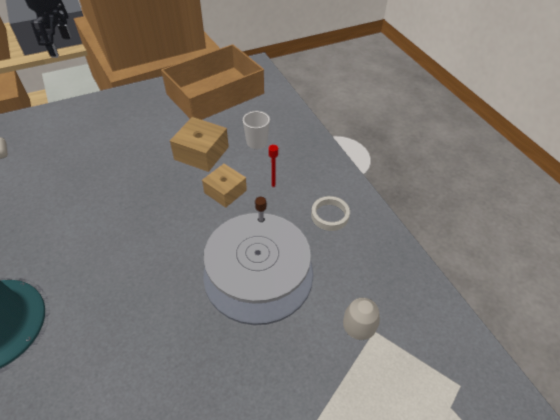

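The scene view shows the wheel at (218,190), the steel pin with its dark head at (257,175), and the red decoy at (346,200). The block candidates are a small one at (346,209) and a larger one at (420,197). In the side view these are the pin at (261,204), the small block at (225,185) and the large one at (200,143). I'll enlarge and measure them.

```bash
cat > h.py <<'E'
import numpy as np
from scipy.optimize import least_squares
def load(n): return np.load(f"{n}0.npz")
def ray(c,u,v):
    T=c["T"];d=T[:3,:3]@np.linalg.inv(c["K"])@[u,v,1];return T[:3,3],d/np.linalg.norm(d)
def atz(c,uv,z):
    o,d=ray(c,*uv);return o+d*(z-o[2])/d[2]
def tri(a,b):
    A=np.zeros((3,3));y=np.zeros(3);r=[ray(load(n),*p) for n,p in (("scene",a),("side",b))]
    for o,d in r: P=np.eye(3)-np.outer(d,d);A+=P;y+=P@o
    x=np.linalg.solve(A,y);return x,[np.linalg.norm((np.eye(3)-np.outer(d,d))@(x-o)) for o,d in r]
E
python3 - <<'E'
import cv2,numpy as np
from h import *
np.set_printoptions(precision=4,suppress=True)
for n,a,b in (("pinhead",(257,170),(261,201)),("bigHole",(422,184),(198,134)),("smallHole",(346,200),(223,179)),("wheelc",(218,188),(258,253)),("tape",(268,285),(331,211)),("cup",(444,220),(257,120)),("red",(346,195),(273,148)),("dome",(110,245),(362,302))): print(n,*tri(a,b))
s=cv2.imread("pics/side0.png")[110:240,165:300];c=cv2.imread("pics/scene0.png")[150:235,235:460]
im=np.zeros((600,800,3),np.uint8)
a=cv2.resize(c,None,fx=3.5,fy=3.5,interpolation=2);im[:a.shape[0],:a.shape[1]]=a
b=cv2.resize(s,None,fx=2.3,fy=2.3,interpolation=2);im[300:300+b.shape[0],:b.shape[1]]=b
w=cv2.imread("pics/wrist0.png");w=cv2.resize(w,(390,292));im[300:592,400:790]=w
cv2.imwrite("pics/c1.png",im)
E
```

```text
pinhead [ 0.602  -0.0349  0.1463] [np.float64(0.00021607286322885324), np.float64(0.00021607286322880892)]
bigHole [0.5668 0.327  0.0667] [np.float64(0.0005108047221489042), np.float64(0.0005108047221488387)]
smallHole [0.5755 0.1563 0.0457] [np.float64(0.000562210566729385), np.float64(0.0005622105667292449)]
wheelc [ 0.5569 -0.1185  0.0866] [np.float64(0.0014430743819409952), np.float64(0.001443074381940969)]
tape [ 0.7919 -0.0335  0.0174] [np.float64(0.000540523153934203), np.float64(0.0005405231539341687)]
cup [0.7319 0.3    0.0826] [np.float64(0.00033574597858976215), np.float64(0.0003357459785897787)]
red [0.7013 0.1208 0.1348] [np.float64(0.0010111550546188445), np.float64(0.0010111550546188302)]
dome [ 0.7066 -0.309   0.0701] [np.float64(0.0019538812133236137), np.float64(0.0019538812133237313)]
```

View pics/c1.png

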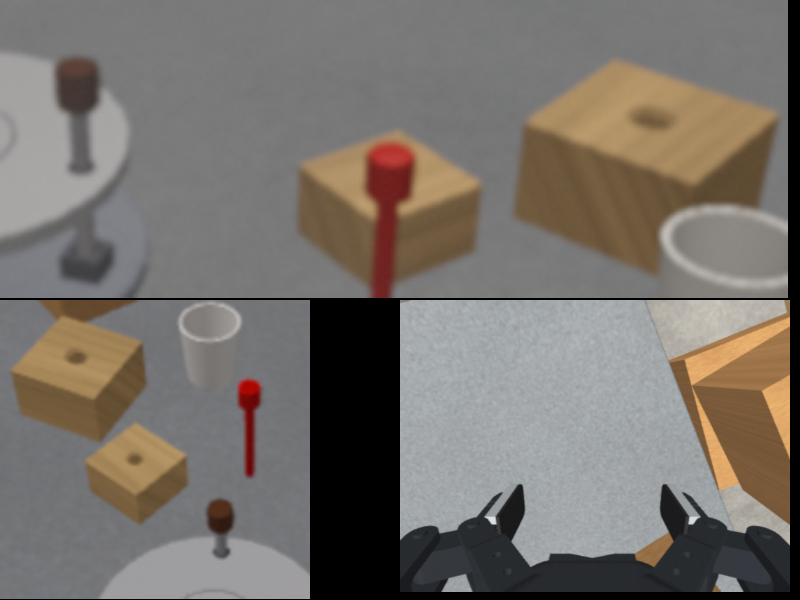

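Two blocks could be meant: the small one at scene (346,209) and the big one at (420,197). I'll measure their heights and edges.

Run:
```python
from h import *
np.set_printoptions(precision=4,suppress=True)
S=load("side");C=load("scene")
fs=lambda u,v:(165+u/2.3,110+(v-300)/2.3); fc=lambda u,v:(235+u/3.5,150+v/3.5)
for nm,cs,sc,zs in (("small",[(137,423),(187,457),(137,490),(86,461)],[(480,185),(300,165),(398,132)],(.05,)),("big",[(63,318),(145,347),(99,397),(13,371)],[(777,119),(616,60),(528,123),(692,185)],(.05,.07))):
    for z in zs:
        P=[atz(S,fs(*p),z) for p in cs];print(nm,z,[round(float(np.linalg.norm(P[i]-P[i-1])),4) for i in range(4)],sum(P)/4)
        Q=[atz(C,fc(*p),z) for p in sc];print("  scene",[round(float(np.linalg.norm(Q[i]-Q[i-1])),4) for i in range(len(Q))],np.array(P)[:,:2].tolist(),sum(Q)/len(Q))
print("hole tri big",tri(fc(654,117),fs(76,356)),"small",fs(135,459),atz(S,fs(135,459),.05))
# small bottom corner heights: side lower corner
print("vert",atz(S,fs(139,523),0),atz(S,fs(137,490),.05),"big",atz(S,fs(99,440),0),atz(S,fs(99,397),.07),atz(S,fs(99,397),.05))
```

```text
small 0.05 [0.0803, 0.0808, 0.0724, 0.0739] [0.5786 0.1535 0.05  ]
  scene [0.0784, 0.1105, 0.0771] [[0.5978554966157078, 0.20511153254699765], [0.6298669565283088, 0.1309619769955911], [0.5616116184136433, 0.10679139771133439], [0.5251360433642553, 0.17111162998395146]] [0.5658 0.1601 0.05  ]
big 0.05 [0.1123, 0.1212, 0.103, 0.1168] [0.5744 0.3415 0.05  ]
  scene [0.1114, 0.1198, 0.1178, 0.1146] [[0.5786801818836675, 0.42315145956871003], [0.6536083663170904, 0.3279100473423425], [0.5723390450998759, 0.2646882533109949], [0.4930602906743866, 0.35042881607880094]] [0.5394 0.3384 0.05  ]
big 0.07 [0.1096, 0.1183, 0.1005, 0.114] [0.5693 0.318  0.07  ]
  scene [0.1068, 0.1148, 0.1129, 0.1099] [[0.5734483302211281, 0.397665219707926], [0.6465782618495333, 0.3047095713497875], [0.5672593787210809, 0.24300508044429026], [0.48988328940888587, 0.3266878967356951]] [0.5734 0.3217 0.07  ]
hole tri big (array([0.5664, 0.3262, 0.0673]), [np.float64(0.000312952903172888), np.float64(0.0003129529031729558)]) small (223.69565217391306, 179.1304347826087) [0.5758 0.1518 0.05  ]
vert [0.5583 0.1035 0.    ] [0.5616 0.1068 0.05  ] big [0.5603 0.2467 0.    ] [0.5673 0.243  0.07  ] [0.5723 0.2647 0.05  ]
```

The small block fits: its edges are about 78 mm and its top is at about 50 mm. The big one is about 112 mm wide and 70 mm tall. The crop confirms the small block's hole at side (224,179), which puts it near (0.576, 0.152). Of the pins, the grey steel one with the dark head is meant, not the red one. I'll hover over the block first.

```bash
cat >> h.py <<'E'
from scipy.spatial.transform import Rotation as Ro
def shift(target,s,R0=None):
    "world TCP target -> scaled shift"
    R=Ro.from_rotvec(s["tcp_rot"]);return np.round(R.inv().apply(np.asarray(target)-s["tool_pos"])/.25,4)
def wpt(s,c,uv,z):
    R=Ro.from_rotvec(s["tcp_rot"]).as_matrix();T=np.eye(4);T[:3,:3]=R;T[:3,3]=s["tool_pos"]
    return atz({"T":T@c["mount"],"K":c["K"]},uv,z)
def wpix(s,c,p):
    R=Ro.from_rotvec(s["tcp_rot"]).as_matrix();T=np.eye(4);T[:3,:3]=R;T[:3,3]=s["tool_pos"]
    q=np.linalg.inv(T@c["mount"])@np.append(p,1);q=c["K"]@q[:3];return q[:2]/q[2]
E
python3 - <<'E'
from h import *
from workcell import bot
s=bot.read_state()
print(shift([.576,.152,.23],s),shift([.4,.43,.23],s),Ro.from_rotvec(s["tcp_rot"]).as_matrix().round(4))
E
```

```text
[-1.7855 -1.1196  0.0028] [-0.6571 -0.4423  0.0017] [[-8.935e-01  4.491e-01 -8.000e-04]
 [ 4.491e-01  8.935e-01 -1.600e-03]
 [ 0.000e+00 -1.800e-03 -1.000e+00]]
```

Request:
play_rows(rows=[[[-0.893,-0.56,0],[0,0,0]],[[-0.893,-0.56,0],[0,0,0]],[[-0.893,-0.56,0],[0,0,0]],[[-0.893,-0.56,0],[0,0,0]],[[-0.893,-0.56,0],[0,0,0]],[[-0.893,-0.56,0],[0,0,0]],[[-0.893,-0.56,0],[0,0,0]]], claw=0.2)

```text
time: 0.73
tool_pos: [0.4418, 0.3731, 0.231]
tcp_rot: [0.73, 3.054, -0.004]
wrist_force: [0.1, 0.6, -0.5]
width: 0.602
grip_force: 0.0
```

Request:
play_rows(rows=[[[-0.893,-0.56,0],[0,0,0]],[[-0.893,-0.56,0],[0,0,0]],[[-0.893,-0.56,0],[0,0,0]],[[-0.893,-0.56,0],[0,0,0]],[[-0.893,-0.56,0],[0,0,0]],[[-0.893,-0.56,0],[0,0,0]],[[-0.893,-0.56,0],[0,0,0]],[[-0.893,-0.56,0],[0,0,0]],[[-0.893,-0.56,0],[0,0,0]]])

```text
time: 1.48
tool_pos: [0.5762, 0.1522, 0.2308]
tcp_rot: [-0.728, -3.055, -0.001]
wrist_force: [-0.2, -0.1, 0.6]
width: 0.598
grip_force: 0.0
```

Run:
```python
from h import *
from workcell import bot,cams
import cv2
s=bot.read_state();c=cams.read_camera("wrist");np.savez("w1.npz",**c,**{k:s[k] for k in("tcp_rot","tool_pos")})
print(s["time"],s["tool_pos"],s["tcp_rot"],s["wrist_force"]);print(wpix(s,c,[.576,.152,.05]))
print("pin next",shift([.6,-.035,.27],s))
cv2.imwrite("pics/w1.png",c["image"][:,:,::-1])
```

```text
1.4833 [0.57624357 0.1521736  0.23081771] [-7.27986097e-01 -3.05470344e+00 -6.01763397e-04] [-0.21965307 -0.13889396  0.57945201]
[275.31752111 186.65869531]
pin next [-0.4223 -0.6254 -0.1574]
```

View pics/w1.png

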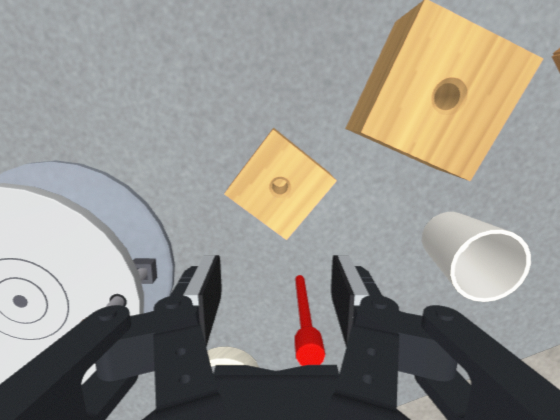

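The wrist view shows the small block's hole at pixel (280,186), with corners around (275,128), (336,181), (287,240) and (225,194).

Request:
play_rows(rows=[[[-0.422,-0.625,-0.15],[0,0,0]],[[-0.422,-0.625,-0.15],[0,0,0]],[[-0.422,-0.625,-0.15],[0,0,0]],[[-0.422,-0.625,-0.15],[0,0,0]],[[-0.422,-0.625,-0.15],[0,0,0]],[[-0.422,-0.625,-0.15],[0,0,0]],[[-0.422,-0.625,-0.15],[0,0,0]]])

```text
time: 2.12
tool_pos: [0.6004, -0.0338, 0.2691]
tcp_rot: [0.726, 3.056, 0.002]
wrist_force: [0.4, -0.0, 0.1]
width: 0.6
grip_force: 0.0
```

Run:
```python
from h import *
from workcell import bot,cams
import cv2
w=np.load("w1.npz");print("hole",wpt(w,w,(280.3,185.7),.05))
s=bot.read_state();c=cams.read_camera("wrist");np.savez("w2.npz",**c,**{k:s[k] for k in("tcp_rot","tool_pos")})
print(s["time"],s["tool_pos"],s["tcp_rot"],s["wrist_force"]);print(wpix(s,c,[.602,-.035,.152]))
cv2.imwrite("pics/w2.png",c["image"][:,:,::-1])
```

```text
hole [0.57736633 0.15686827 0.05      ]
2.1167 [ 0.60041025 -0.03379367  0.26913715] [7.25742977e-01 3.05634575e+00 1.61724770e-03] [ 0.35650459 -0.02030489  0.06529605]
[274.90787469 205.80436958]
```

View pics/w2.png

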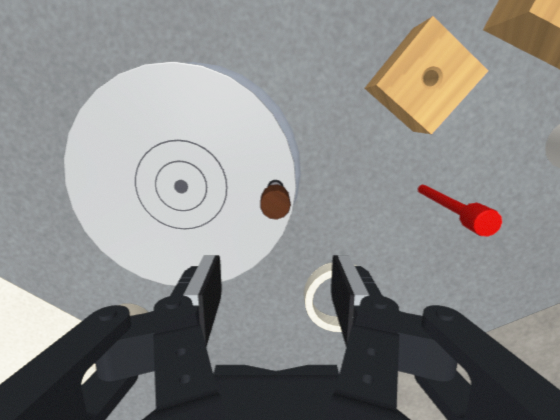

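The wrist view shows the dark head at about (275,203), in line with the prediction, and the wheel centre at (181,186).

Run:
```python
from h import *
from workcell import bot
import cv2
np.set_printoptions(precision=4,suppress=True)
w=np.load("w2.npz");im=w["image"].astype(int);r,g,b=im[...,0],im[...,1],im[...,2]
m=((r-b>25)&(r<150)).astype(np.uint8);m[:, :230]=0;m[:,320:]=0;m[:150]=0;m[240:]=0
ys,xs=np.nonzero(m);print(xs.min(),xs.max(),ys.min(),ys.max())
ct=max(cv2.findContours(m,0,1)[0],key=cv2.contourArea);print(cv2.fitEllipse(ct))
# head top disc: bottom half of silhouette -> predicted outline radius
f=331.5*.013/(w["tool_pos"][2]+.1425*.96-.152);print("r px",f)
for uv in ((275,xs.mean()),):pass
u=(xs.min()+xs.max())/2;v=ys.max()-f;print("top px",u,v,wpt(w,w,(u,v),.152))
for z in (.08,.085,.09):print("wheelc",wpt(w,w,(181,186.5),z))
print("hole",wpt(w,w,(431.5,76),.05))
# wheel rim
h=((np.abs(r-b)<14)&(r>190)).astype(np.uint8);h[:,:30]=0
ct=max(cv2.findContours(h,0,1)[0],key=cv2.contourArea);hh=cv2.convexHull(ct)[:,0];hh=hh[hh[:,1]<250];print("rim",cv2.fitEllipse(hh.astype(np.float32)))
s=bot.read_state()
```

```text
261 289 185 218
((274.8795166015625, 201.81143188476562), (28.32488250732422, 33.882652282714844), 179.0892791748047)
r px 16.970734851804973
top px 275.0 201.02926514819504 [ 0.5984 -0.0331  0.152 ]
wheelc [ 0.5586 -0.1208  0.08  ]
wheelc [ 0.5583 -0.119   0.085 ]
wheelc [ 0.558  -0.1172  0.09  ]
hole [0.5767 0.1559 0.05  ]
rim ((179.3456573486328, 173.76141357421875), (217.38583374023438, 236.83851623535156), 126.73223876953125)
```

Request:
play_rows(rows=[[[0,0,0.15],[0,0,0]],[[0,0,0.3],[0,0,0]],[[0,0,0.42],[0,0,0]],[[0,0,0.52],[0,0,0]],[[0,0,0.604],[0,0,0]],[[0,0,0.604],[0,0,0]],[[0,0,0.604],[0,0,0]]])

```text
time: 2.75
tool_pos: [0.5986, -0.0322, 0.116]
tcp_rot: [-0.72, -3.053, 0.0]
wrist_force: [0.2, -0.3, 0.6]
width: 0.603
grip_force: 0.0
```

Request:
play_rows(rows=[[[0,0,0],[0,0,0]],[[0,0,0],[0,0,0]],[[0,0,0],[0,0,0]],[[0,0,0],[0,0,0]],[[0,0,0],[0,0,0]],[[0,0,0],[0,0,0]],[[0,0,0],[0,0,0]],[[0,0,0],[0,0,0]]], claw=-1, newtons=45)

```text
time: 3.42
tool_pos: [0.6022, -0.0347, 0.1202]
tcp_rot: [0.725, 3.053, 0.002]
wrist_force: [-0.6, 1.7, 6.1]
width: 0.288
grip_force: 44.5
```

Request:
play_rows(rows=[[[0,0,-0.03],[0,0,0]],[[0,0,-0.08],[0,0,0]],[[0,0,-0.15],[0,0,0]],[[0,0,-0.23],[0,0,0]],[[0,0,-0.31],[0,0,0]],[[0,0,-0.39],[0,0,0]],[[0,0,-0.47],[0,0,0]],[[0,0,-0.52],[0,0,0]],[[0,0,-0.52],[0,0,0]],[[0,0,-0.52],[0,0,0]]])

```text
time: 4.25
tool_pos: [0.6007, -0.0347, 0.2486]
tcp_rot: [0.725, 3.055, 0.0]
wrist_force: [0.2, 0.5, -1.8]
width: 0.291
grip_force: 44.5
```

Run:
```python
from h import *
from workcell import bot,cams
import cv2
s=bot.read_state();print(s["time"],s["tool_pos"],s["wrist_force"],s["width"],s["grip_force"])
print(shift([.577,.1563,.25],s))
a=cams.read_camera("scene")["image"][60:270,120:420,::-1];b=cams.read_camera("side")["image"][60:270,160:440,::-1]
cv2.imwrite("pics/l.png",np.hstack([cv2.resize(a,(428,300)),cv2.resize(b,(370,300))]))
```

```text
4.25 [ 0.60074937 -0.03473447  0.24863242] [ 0.15918273  0.49277389 -1.78542697] 0.2909784521088154 44.46625292301178
[ 0.4282  0.64   -0.0058]
```

View pics/l.png

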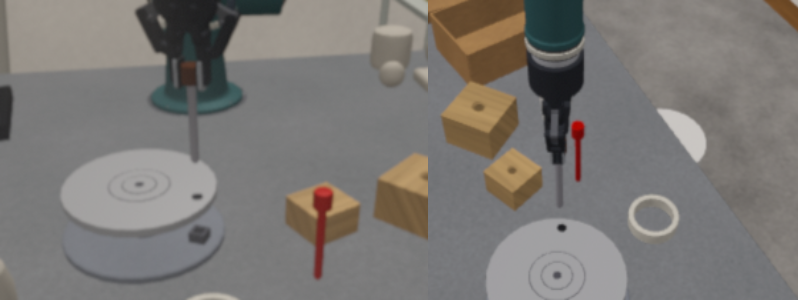

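The pin is out and held, with a slight lean. Its foot shows at (196,160) in the left half and (559,207) in the right half. I'll triangulate the foot and the head.

Run:
```python
from h import *
fa=lambda u,v:(120+u*300/428,60+v*.7);fb=lambda u,v:(160+(u-428)*280/370,60+v*.7)
x,e=tri(fa(196,161),fb(559.5,207));print("foot",x,e)
import h
C=load("scene")
# head centre pixel in scene vs prediction for vertical
def pr(c,p):
    q=np.linalg.inv(c["T"])@np.append(p,1);q=c["K"]@q[:3];return q[:2]/q[2]
print("foot px",fa(196,161),"pred vertical foot",pr(C,[.6007,-.0347,.2486+.02-.127]),"head px",fa(188,72),pr(C,[.6007,-.0347,.268]))
S=load("side");print("side foot",fb(559.5,207),pr(S,[.6007,-.0347,.2486+.02-.127]))
```

```text
foot [ 0.59747104 -0.03512942  0.13718312] [np.float64(0.0013483789427190182), np.float64(0.0013483789427189553)]
foot px (257.3831775700935, 172.7) pred vertical foot [257.08645647 171.89734311] head px (251.77570093457945, 110.4) [253.6500233  110.00503087]
side foot (259.51351351351354, 204.89999999999998) [260.40119785 202.47338258]
```

Request:
play_rows(rows=[[[0.1,0.16,0],[0,0,0]],[[0.21,0.32,0],[0,0,0]],[[0.32,0.48,0],[0,0,0]],[[0.39,0.59,0],[0,0,0]],[[0.421,0.6435,0],[0,0,0]],[[0.421,0.6435,0.08],[0,0,0]],[[0.421,0.6435,0.16],[0,0,0]],[[0.421,0.6435,0.24],[0,0,0]],[[0.421,0.6435,0.26],[0,0,0]],[[0.421,0.6435,0.26],[0,0,0]],[[0.421,0.6435,0.26],[0,0,0]]])

```text
time: 5.27
tool_pos: [0.5781, 0.1561, 0.182]
tcp_rot: [-0.725, -3.055, 0.001]
wrist_force: [0.3, -0.1, -0.4]
width: 0.291
grip_force: 44.8
```

Run:
```python
from h import *
from workcell import bot,cams
import cv2
s=bot.read_state();print(s["time"],s["tool_pos"],s["wrist_force"],s["width"],s["grip_force"])
A=cams.read_camera("scene")["image"];B=cams.read_camera("side")["image"]
np.savez("a2.npz",A=A,B=B)
a=A[140:240,300:400,::-1];b=B[110:210,180:280,::-1]
cv2.imwrite("pics/p.png",np.hstack([cv2.resize(a,(400,400),interpolation=2),cv2.resize(b,(400,400),interpolation=2)]))
```

```text
5.2667 [0.57814172 0.15610839 0.18196216] [ 0.30492192 -0.08310437 -0.42993513] 0.2909088457312419 44.824599623680115
```

View pics/p.png

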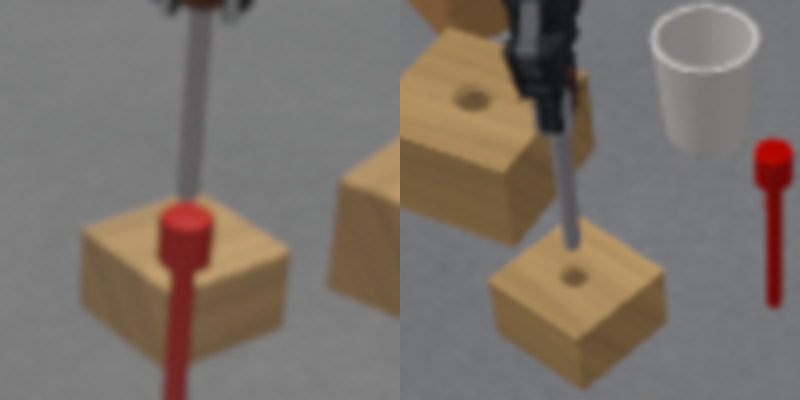

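The foot shows at side-crop (572,246), just above the hole at (574,276). In the scene view the shank comes down at u≈187, next to the red head.

Run:
```python
from h import *
S=load("side");C=load("scene")
for z in (.067,.073,.078):print(z,atz(S,(180+172/4,110+245/4),z),atz(C,(300+187/4,140+198/4),z))
print("hole",atz(S,(180+174/4,110+276/4),.05))
```

```text
0.067 [0.57949688 0.16272056 0.067     ] [0.56774872 0.15809338 0.067     ]
0.073 [0.57788864 0.15682959 0.073     ] [0.57796849 0.15523899 0.073     ]
0.078 [0.57654844 0.15192045 0.078     ] [0.58648497 0.15286033 0.078     ]
hole [0.57553176 0.1524206  0.05      ]
```

Request:
play_rows(rows=[[[0,0,0.04],[0,0,0]],[[0,0,0.07],[0,0,0]],[[0,0,0.1],[0,0,0]],[[0,0,0.12],[0,0,0]],[[0,0,0.14],[0,0,0]],[[0,0,0.14],[0,0,0]]])

```text
time: 5.87
tool_pos: [0.5775, 0.1561, 0.1459]
tcp_rot: [-0.725, -3.054, 0.002]
wrist_force: [0.2, 0.2, -2.0]
width: 0.284
grip_force: 44.8
```

Request:
play_rows(rows=[[[0,0,0.03],[0,0,0]],[[0,0,0.055],[0,0,0]],[[0,0,0.08],[0,0,0]],[[0,0,0.095],[0,0,0]],[[0,0,0.1],[0,0,0]],[[0,0,0.1],[0,0,0]]])

```text
time: 6.37
tool_pos: [0.5782, 0.1563, 0.122]
tcp_rot: [-0.725, -3.056, 0.001]
wrist_force: [-0.1, -0.3, -2.1]
width: 0.287
grip_force: 44.8
```

Request:
play_rows(rows=[[[0,0,0.006],[0,0,0]],[[0,0,0.012],[0,0,0]],[[0,0,0.012],[0,0,0]]])

```text
time: 6.62
tool_pos: [0.5787, 0.1564, 0.1198]
tcp_rot: [0.725, 3.057, 0.0]
wrist_force: [1.2, 0.8, -2.3]
width: 0.29
grip_force: 44.8
```

Request:
play_rows(rows=[[[0,0,0],[0,0,0]],[[0,0,0],[0,0,0]],[[0,0,0],[0,0,0]],[[0,0,0],[0,0,0]],[[0,0,0],[0,0,0]],[[0,0,0],[0,0,0]],[[0,0,0],[0,0,0]]], claw=0.2)

```text
time: 7.2
tool_pos: [0.5787, 0.1564, 0.1199]
tcp_rot: [0.725, 3.057, 0.0]
wrist_force: [0.8, -0.0, 0.5]
width: 0.599
grip_force: 0.0
```

Request:
play_rows(rows=[[[0,0,-0.08],[0,0,0]],[[0,0,-0.2],[0,0,0]],[[0,0,-0.34],[0,0,0]],[[0,0,-0.48],[0,0,0]],[[0,0,-0.48],[0,0,0]],[[0,0,-0.48],[0,0,0]]])

```text
time: 7.7
tool_pos: [0.5808, 0.1569, 0.2437]
tcp_rot: [0.724, 3.051, 0.005]
wrist_force: [-0.9, 0.2, -0.8]
width: 0.599
grip_force: 0.0
```

Run:
```python
from h import *
from workcell import bot,cams
import cv2
np.set_printoptions(precision=4,suppress=True)
s=bot.read_state();print(s["time"],s["tool_pos"],s["wrist_force"])
c=cams.read_camera("wrist");print("head top if home",wpix(s,c,[.577,.1563,.15]))
A=cams.read_camera("scene")["image"];B=cams.read_camera("side")["image"]
a=A[120:250,280:410,::-1];b=B[90:210,170:290,::-1];w=c["image"][:,:,::-1]
im=np.zeros((600,800,3),np.uint8);im[:300,:300]=cv2.resize(a,(300,300));im[300:,:300]=cv2.resize(b,(300,300));im[:375,300:]=cv2.resize(w,(500,375));cv2.imwrite("pics/q.png",im)
for p in ([.557,-.1835,.13],[.557,-.1185,.13]):print(shift(p,s))
```

```text
7.7 [0.5808 0.1569 0.2437] [-0.9114  0.2359 -0.796 ]
head top if home [271.9103 207.1681]
[-0.524  -1.2612  0.4519]
[-0.4073 -1.0289  0.4523]
```

View pics/q.png

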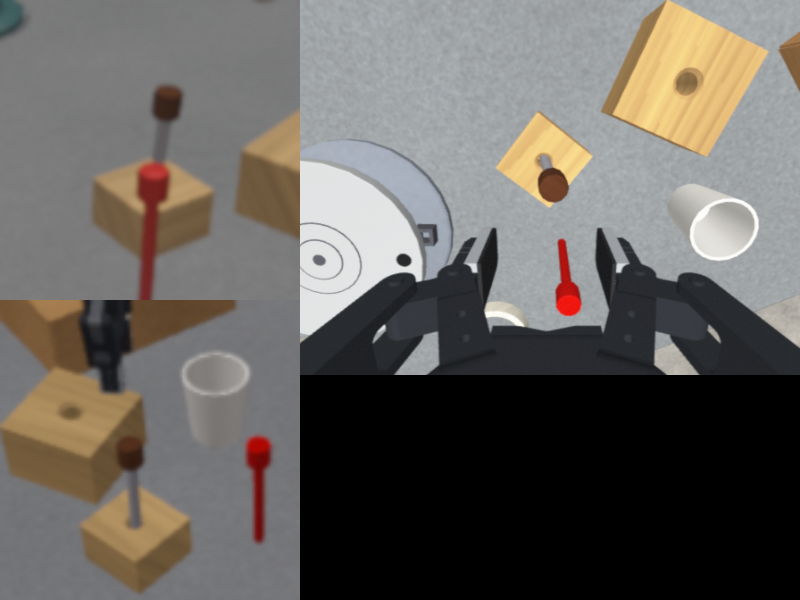

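The pin stands in the block's hole, leaning slightly. Its head top is at scene-crop (168,90) and side-crop (131,441). I'll check its height.

Run:
```python
from h import *
f=130/300
print(tri((280+168*f,120+91*f),(170+131*.4,90+142*.4)), "pre-grasp ref .152 gave .1463 at same style")
```

```text
(array([0.58538069, 0.16193156, 0.14752617]), [np.float64(0.00074542850754655), np.float64(0.0007454285075465259)]) pre-grasp ref .152 gave .1463 at same style
```

The pin is home: the expected head top is 0.150, and this style of measurement reads a few mm low. Next I'll shut the fingers and go above the wheel.

Request:
play_rows(rows=[[[-0.08,-0.2,0],[0,0,0]],[[-0.15,-0.4,0],[0,0,0]],[[-0.22,-0.58,0],[0,0,0]],[[-0.28,-0.73,0.05],[0,0,0]],[[-0.303,-0.805,0.15],[0,0,0]],[[-0.303,-0.805,0.28],[0,0,0]],[[-0.303,-0.805,0.4],[0,0,0]],[[-0.303,-0.805,0.49],[0,0,0]],[[-0.303,-0.805,0.54],[0,0,0]],[[-0.303,-0.805,0.56],[0,0,0]],[[-0.303,-0.805,0.56],[0,0,0]],[[-0.303,-0.805,0.56],[0,0,0]]], claw=-1)

```text
time: 8.85
tool_pos: [0.5566, -0.0572, 0.1004]
tcp_rot: [0.724, 3.056, 0.0]
wrist_force: [-0.5, 0.1, -0.6]
width: 0.001
grip_force: 0.0
```

Run:
```python
from h import *
from workcell import bot
np.set_printoptions(precision=4,suppress=True)
s=bot.read_state();print(s["time"],s["tool_pos"],s["tcp_rot"],s["wrist_force"],s["width"])
```

```text
8.85 [ 0.5566 -0.0572  0.1004] [0.724  3.0562 0.0001] [-0.5322  0.0564 -0.6363] 0.0005039212536415269
```

Request:
play_rows(rows=[[[0,0,0.006],[0,0,0]],[[0,0,0.012],[0,0,0]],[[0,0,0.016],[0,0,0]],[[0,0,0.016],[0,0,0]],[[0,0,0.016],[0,0,0]]])

```text
time: 9.27
tool_pos: [0.5562, -0.0574, 0.0963]
tcp_rot: [0.725, 3.056, 0.0]
wrist_force: [-0.4, 0.5, -0.4]
width: 0.001
grip_force: 0.0
```

Request:
play_rows(rows=[[[0,0,0.006],[0,0,0]],[[0,0,0.012],[0,0,0]],[[0,0,0.016],[0,0,0]],[[0,0,0.016],[0,0,0]],[[0,0,0.016],[0,0,0]]])

```text
time: 9.68
tool_pos: [0.5558, -0.0574, 0.0916]
tcp_rot: [-0.725, -3.056, 0.0]
wrist_force: [-0.3, 0.5, -0.7]
width: -0.001
grip_force: 0.0
```

Request:
play_rows(rows=[[[0,0,0.006],[0,0,0]],[[0,0,0.012],[0,0,0]],[[0,0,0.016],[0,0,0]],[[0,0,0.016],[0,0,0]],[[0,0,0.016],[0,0,0]]])

```text
time: 10.1
tool_pos: [0.5558, -0.0574, 0.0876]
tcp_rot: [-0.725, -3.056, 0.0]
wrist_force: [0.1, -0.2, 0.0]
width: -0.004
grip_force: 0.0
```

Request:
play_rows(rows=[[[0,0,0.006],[0,0,0]],[[0,0,0.012],[0,0,0]],[[0,0,0.016],[0,0,0]],[[0,0,0.016],[0,0,0]],[[0,0,0.016],[0,0,0]]])

```text
time: 10.52
tool_pos: [0.5562, -0.0575, 0.0843]
tcp_rot: [0.725, 3.056, -0.0]
wrist_force: [-1.5, 0.1, 4.1]
width: -0.004
grip_force: 2.2
```

Contact reads 4.1 N at z = 0.0843, so the free top is at about 0.0863 there. I'll work out the arc rows next.

```bash
cat >> h.py <<'E'
def arc(a0,step,n,r=.062,dz=lambda a:0.,press=0.):
    "rows along the circle; dz(deg) = surface height, press = extra depth (m)"
    R=Ro.from_rotvec([.7252,3.0561,0]);a=np.deg2rad(a0+step*np.arange(n+1))
    P=np.c_[r*np.cos(a),r*np.sin(a),[dz(x) for x in np.rad2deg(a)]];D=P[1:]-P[0];D[:,2]-=press*np.minimum(1,np.arange(1,n+1)/4)
    print([[[float(x) for x in v],[0,0,0]] for v in np.round(R.inv().apply(D)/.25,3)])
E
python3 -c "
from h import *
arc(90,3.75,12,press=.001);arc(135,3.75,12)"
```

```text
[[[0.014, -0.008, 0.001], [0, 0, 0]], [[0.028, -0.016, 0.002], [0, 0, 0]], [[0.041, -0.026, 0.003], [0, 0, 0]], [[0.054, -0.036, 0.004], [0, 0, 0]], [[0.065, -0.048, 0.004], [0, 0, 0]], [[0.076, -0.06, 0.004], [0, 0, 0]], [[0.087, -0.072, 0.004], [0, 0, 0]], [[0.096, -0.085, 0.004], [0, 0, 0]], [[0.104, -0.099, 0.004], [0, 0, 0]], [[0.112, -0.114, 0.004], [0, 0, 0]], [[0.118, -0.128, 0.004], [0, 0, 0]], [[0.124, -0.144, 0.004], [0, 0, 0]]]
[[[0.005, -0.016, -0.0], [0, 0, 0]], [[0.008, -0.031, -0.0], [0, 0, 0]], [[0.011, -0.047, -0.0], [0, 0, 0]], [[0.012, -0.064, -0.0], [0, 0, 0]], [[0.013, -0.08, -0.0], [0, 0, 0]], [[0.012, -0.096, -0.0], [0, 0, 0]], [[0.01, -0.112, -0.0], [0, 0, 0]], [[0.007, -0.128, -0.0], [0, 0, 0]], [[0.004, -0.144, -0.0], [0, 0, 0]], [[-0.001, -0.159, -0.0], [0, 0, 0]], [[-0.007, -0.175, -0.0], [0, 0, 0]], [[-0.014, -0.189, -0.0], [0, 0, 0]]]
```

Request:
play_rows(rows=[[[0.014,-0.008,0.001],[0,0,0]],[[0.028,-0.016,0.002],[0,0,0]],[[0.041,-0.026,0.003],[0,0,0]],[[0.054,-0.036,0.004],[0,0,0]],[[0.065,-0.048,0.004],[0,0,0]],[[0.076,-0.06,0.004],[0,0,0]],[[0.087,-0.072,0.004],[0,0,0]],[[0.096,-0.085,0.004],[0,0,0]],[[0.104,-0.099,0.004],[0,0,0]],[[0.112,-0.114,0.004],[0,0,0]],[[0.118,-0.128,0.004],[0,0,0]],[[0.124,-0.144,0.004],[0,0,0]]])

```text
time: 11.52
tool_pos: [0.5133, -0.0759, 0.0841]
tcp_rot: [0.724, 3.053, 0.001]
wrist_force: [1.6, 0.3, 7.3]
width: -0.003
grip_force: 3.4
```

Request:
play_rows(rows=[[[0.005,-0.016,0],[0,0,0]],[[0.008,-0.031,0],[0,0,0]],[[0.011,-0.047,0],[0,0,0]],[[0.012,-0.064,0],[0,0,0]],[[0.013,-0.08,0],[0,0,0]],[[0.012,-0.096,0],[0,0,0]],[[0.01,-0.112,0],[0,0,0]],[[0.007,-0.128,0],[0,0,0]],[[0.004,-0.144,0],[0,0,0]],[[-0.001,-0.159,0],[0,0,0]],[[-0.007,-0.175,0],[0,0,0]],[[-0.014,-0.189,0],[0,0,0]]])

```text
time: 12.52
tool_pos: [0.4946, -0.1194, 0.0839]
tcp_rot: [0.725, 3.055, 0.001]
wrist_force: [0.6, 1.9, 8.6]
width: -0.001
grip_force: 4.1
```

```bash
python3 -c "
from h import *
from workcell import bot
s=bot.read_state();print(s['tool_pos'],s['wrist_force'])
arc(180,3.75,12)"
```

```text
[ 0.49455736 -0.11940005  0.0838869 ] [0.62802138 1.94441253 8.64265133]
[[[-0.008, -0.014, 0.0], [0, 0, 0]], [[-0.016, -0.028, 0.0], [0, 0, 0]], [[-0.026, -0.041, 0.0], [0, 0, 0]], [[-0.036, -0.054, 0.0], [0, 0, 0]], [[-0.048, -0.065, 0.0], [0, 0, 0]], [[-0.06, -0.076, 0.0], [0, 0, 0]], [[-0.072, -0.087, 0.0], [0, 0, 0]], [[-0.085, -0.096, 0.0], [0, 0, 0]], [[-0.099, -0.104, 0.0], [0, 0, 0]], [[-0.114, -0.112, 0.0], [0, 0, 0]], [[-0.128, -0.118, 0.0], [0, 0, 0]], [[-0.144, -0.124, 0.0], [0, 0, 0]]]
```

Request:
play_rows(rows=[[[-0.008,-0.014,0],[0,0,0]],[[-0.016,-0.028,0],[0,0,0]],[[-0.026,-0.041,0],[0,0,0]],[[-0.036,-0.054,0],[0,0,0]],[[-0.048,-0.065,0],[0,0,0]],[[-0.06,-0.076,0],[0,0,0]],[[-0.072,-0.087,0],[0,0,0]],[[-0.085,-0.096,0],[0,0,0]],[[-0.099,-0.104,0],[0,0,0]],[[-0.114,-0.112,0],[0,0,0]],[[-0.128,-0.118,0],[0,0,0]],[[-0.144,-0.124,0],[0,0,0]]])

```text
time: 13.52
tool_pos: [0.5115, -0.1632, 0.0834]
tcp_rot: [-0.725, -3.056, -0.0]
wrist_force: [-1.5, 1.6, 8.8]
width: -0.003
grip_force: 4.4
```

```bash
python3 -c "
from h import *
from workcell import bot
s=bot.read_state();print(s['tool_pos'],s['wrist_force'])
arc(225,3.75,20,dz=lambda a:.0016*np.cos(np.deg2rad(a-180)))"
```

```text
[ 0.51145359 -0.16316618  0.0833532 ] [-1.46105985  1.63868155  8.756804  ]
[[[-0.016, -0.005, 0.0], [0, 0, 0]], [[-0.031, -0.008, 0.001], [0, 0, 0]], [[-0.047, -0.011, 0.001], [0, 0, 0]], [[-0.064, -0.012, 0.001], [0, 0, 0]], [[-0.08, -0.013, 0.002], [0, 0, 0]], [[-0.096, -0.012, 0.002], [0, 0, 0]], [[-0.112, -0.01, 0.003], [0, 0, 0]], [[-0.128, -0.007, 0.003], [0, 0, 0]], [[-0.144, -0.004, 0.003], [0, 0, 0]], [[-0.159, 0.001, 0.004], [0, 0, 0]], [[-0.175, 0.007, 0.004], [0, 0, 0]], [[-0.189, 0.014, 0.005], [0, 0, 0]], [[-0.204, 0.022, 0.005], [0, 0, 0]], [[-0.217, 0.03, 0.005], [0, 0, 0]], [[-0.23, 0.04, 0.006], [0, 0, 0]], [[-0.243, 0.05, 0.006], [0, 0, 0]], [[-0.255, 0.061, 0.007], [0, 0, 0]], [[-0.266, 0.073, 0.007], [0, 0, 0]], [[-0.276, 0.086, 0.008], [0, 0, 0]], [[-0.285, 0.099, 0.008], [0, 0, 0]]]
```

Request:
play_rows(rows=[[[-0.016,-0.005,0.0],[0,0,0]],[[-0.031,-0.008,0.0],[0,0,0]],[[-0.047,-0.011,0.0],[0,0,0]],[[-0.064,-0.012,0.001],[0,0,0]],[[-0.08,-0.013,0.001],[0,0,0]],[[-0.096,-0.012,0.001],[0,0,0]],[[-0.112,-0.01,0.002],[0,0,0]],[[-0.128,-0.007,0.002],[0,0,0]],[[-0.144,-0.004,0.002],[0,0,0]],[[-0.159,0.001,0.003],[0,0,0]],[[-0.175,0.007,0.003],[0,0,0]],[[-0.189,0.014,0.003],[0,0,0]],[[-0.204,0.022,0.004],[0,0,0]],[[-0.217,0.03,0.004],[0,0,0]],[[-0.23,0.04,0.004],[0,0,0]],[[-0.243,0.05,0.005],[0,0,0]],[[-0.255,0.061,0.005],[0,0,0]],[[-0.266,0.073,0.005],[0,0,0]],[[-0.276,0.086,0.006],[0,0,0]],[[-0.285,0.099,0.006],[0,0,0]]])

```text
time: 15.18
tool_pos: [0.5872, -0.1746, 0.0824]
tcp_rot: [0.724, 3.055, -0.003]
wrist_force: [-0.4, -4.0, 8.5]
width: -0.001
grip_force: 3.7
```

```bash
python3 -c "
from h import *
from workcell import bot
s=bot.read_state();print(s['tool_pos'],s['wrist_force'])
f=lambda a:.0016*np.cos(np.deg2rad(a-185))
arc(300,3.75,20,dz=f);arc(375,3.75,20,dz=f);arc(450,3.75,20,dz=f)"
```

```text
[ 0.58723097 -0.17459791  0.0823975 ] [-0.41169564 -3.96724491  8.54730899]
[[[-0.008, 0.014, 0.0], [0, 0, 0]], [[-0.016, 0.028, 0.001], [0, 0, 0]], [[-0.023, 0.043, 0.001], [0, 0, 0]], [[-0.028, 0.058, 0.001], [0, 0, 0]], [[-0.033, 0.074, 0.002], [0, 0, 0]], [[-0.036, 0.09, 0.002], [0, 0, 0]], [[-0.039, 0.106, 0.002], [0, 0, 0]], [[-0.04, 0.122, 0.003], [0, 0, 0]], [[-0.041, 0.138, 0.003], [0, 0, 0]], [[-0.04, 0.154, 0.003], [0, 0, 0]], [[-0.038, 0.17, 0.003], [0, 0, 0]], [[-0.036, 0.186, 0.003], [0, 0, 0]], [[-0.032, 0.202, 0.003], [0, 0, 0]], [[-0.027, 0.218, 0.004], [0, 0, 0]], [[-0.021, 0.233, 0.004], [0, 0, 0]], [[-0.014, 0.248, 0.004], [0, 0, 0]], [[-0.007, 0.262, 0.004], [0, 0, 0]], [[0.002, 0.276, 0.004], [0, 0, 0]], [[0.012, 0.289, 0.004], [0, 0, 0]], [[0.022, 0.301, 0.004], [0, 0, 0]]]
[[[0.011, 0.012, -0.0], [0, 0, 0]], [[0.023, 0.023, -0.0], [0, 0, 0]], [[0.036, 0.033, -0.0], [0, 0, 0]], [[0.049, 0.042, -0.001], [0, 0, 0]], [[0.063, 0.051, -0.001], [0, 0, 0]], [[0.077, 0.058, -0.001], [0, 0, 0]], [[0.092, 0.065, -0.001], [0, 0, 0]], [[0.107, 0.07, -0.001], [0, 0, 0]], [[
[... 498 characters left out ...]
.001], [0, 0, 0]], [[0.041, -0.026, -0.001], [0, 0, 0]], [[0.054, -0.036, -0.002], [0, 0, 0]], [[0.065, -0.048, -0.002], [0, 0, 0]], [[0.076, -0.06, -0.003], [0, 0, 0]], [[0.087, -0.072, -0.003], [0, 0, 0]], [[0.096, -0.085, -0.003], [0, 0, 0]], [[0.104, -0.099, -0.004], [0, 0, 0]], [[0.112, -0.114, -0.004], [0, 0, 0]], [[0.118, -0.128, -0.004], [0, 0, 0]], [[0.124, -0.144, -0.005], [0, 0, 0]], [[0.129, -0.159, -0.005], [0, 0, 0]], [[0.132, -0.175, -0.005], [0, 0, 0]], [[0.135, -0.191, -0.006], [0, 0, 0]], [[0.136, -0.207, -0.006], [0, 0, 0]], [[0.137, -0.223, -0.006], [0, 0, 0]], [[0.136, -0.24, -0.006], [0, 0, 0]], [[0.134, -0.256, -0.007], [0, 0, 0]], [[0.131, -0.272, -0.007], [0, 0, 0]]]
```

Request:
play_rows(rows=[[[-0.008,0.014,0.0],[0,0,0]],[[-0.016,0.028,0.0],[0,0,0]],[[-0.023,0.043,0.0],[0,0,0]],[[-0.028,0.058,0.001],[0,0,0]],[[-0.033,0.074,0.001],[0,0,0]],[[-0.036,0.09,0.001],[0,0,0]],[[-0.039,0.106,0.002],[0,0,0]],[[-0.04,0.122,0.002],[0,0,0]],[[-0.041,0.138,0.002],[0,0,0]],[[-0.04,0.154,0.003],[0,0,0]],[[-0.038,0.17,0.003],[0,0,0]],[[-0.036,0.186,0.003],[0,0,0]],[[-0.032,0.202,0.003],[0,0,0]],[[-0.027,0.218,0.003],[0,0,0]],[[-0.021,0.233,0.003],[0,0,0]],[[-0.014,0.248,0.003],[0,0,0]],[[-0.007,0.262,0.003],[0,0,0]],[[0.002,0.276,0.003],[0,0,0]],[[0.012,0.289,0.003],[0,0,0]],[[0.022,0.301,0.003],[0,0,0]]])

```text
time: 16.85
tool_pos: [0.6165, -0.1041, 0.0817]
tcp_rot: [0.724, 3.054, -0.001]
wrist_force: [1.4, -1.9, 6.8]
width: -0.0
grip_force: 3.3
```

Request:
play_rows(rows=[[[0.011,0.012,0.0],[0,0,0]],[[0.023,0.023,0.0],[0,0,0]],[[0.036,0.033,0.0],[0,0,0]],[[0.049,0.042,0.0],[0,0,0]],[[0.063,0.051,0.0],[0,0,0]],[[0.077,0.058,0.0],[0,0,0]],[[0.092,0.065,0.0],[0,0,0]],[[0.107,0.07,-0.001],[0,0,0]],[[0.123,0.075,-0.001],[0,0,0]],[[0.139,0.079,-0.001],[0,0,0]],[[0.155,0.081,-0.001],[0,0,0]],[[0.171,0.083,-0.002],[0,0,0]],[[0.187,0.083,-0.002],[0,0,0]],[[0.203,0.082,-0.002],[0,0,0]],[[0.219,0.081,-0.003],[0,0,0]],[[0.235,0.078,-0.003],[0,0,0]],[[0.251,0.074,-0.003],[0,0,0]],[[0.267,0.069,-0.004],[0,0,0]],[[0.282,0.063,-0.004],[0,0,0]],[[0.297,0.057,-0.004],[0,0,0]]])

```text
time: 18.52
tool_pos: [0.557, -0.0583, 0.0828]
tcp_rot: [0.724, 3.053, -0.001]
wrist_force: [3.0, -2.3, 6.9]
width: 0.0
grip_force: 3.3
```

Request:
play_rows(rows=[[[0.014,-0.008,0.0],[0,0,0]],[[0.028,-0.016,0.0],[0,0,0]],[[0.041,-0.026,-0.001],[0,0,0]],[[0.054,-0.036,-0.002],[0,0,0]],[[0.065,-0.048,-0.002],[0,0,0]],[[0.076,-0.06,-0.003],[0,0,0]],[[0.087,-0.072,-0.003],[0,0,0]],[[0.096,-0.085,-0.003],[0,0,0]],[[0.104,-0.099,-0.004],[0,0,0]],[[0.112,-0.114,-0.004],[0,0,0]],[[0.118,-0.128,-0.004],[0,0,0]],[[0.124,-0.144,-0.005],[0,0,0]],[[0.129,-0.159,-0.005],[0,0,0]],[[0.132,-0.175,-0.005],[0,0,0]],[[0.135,-0.191,-0.006],[0,0,0]],[[0.136,-0.207,-0.006],[0,0,0]],[[0.137,-0.223,-0.006],[0,0,0]],[[0.136,-0.24,-0.006],[0,0,0]],[[0.134,-0.256,-0.007],[0,0,0]],[[0.131,-0.272,-0.007],[0,0,0]]])

```text
time: 20.18
tool_pos: [0.4969, -0.1035, 0.0843]
tcp_rot: [0.725, 3.054, 0.001]
wrist_force: [2.4, 1.5, 7.1]
width: -0.001
grip_force: 3.5
```

Run:
```python
from h import *
from workcell import bot,cams
import cv2
s=bot.read_state();print(s["time"],s["tool_pos"],s["wrist_force"])
A=cams.read_camera("scene")["image"];B=cams.read_camera("side")["image"]
cv2.imwrite("pics/t.png",np.hstack([cv2.resize(A[140:270,140:380,::-1],(400,217)),cv2.resize(B[130:350,160:400,::-1],(236,217))]))
```

```text
20.1833 [ 0.49689993 -0.10346466  0.08434008] [2.37586764 1.48276613 7.09345542]
```

View pics/t.png

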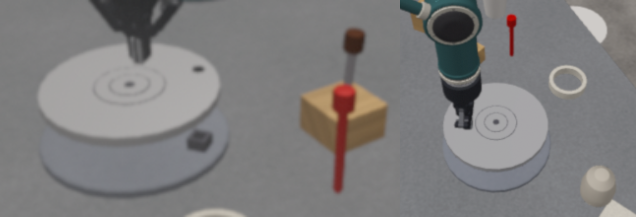

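The pin is still upright. The wheel's hole now shows at (198,69) in the left half. I'll work out how far it has turned.

Run:
```python
from h import *
C=load("scene")
for z in (.084,.087):
    c=atz(C,(218,189),z)
    for uv in ((140+198*.6,140+69*.6),(120+197*300/428,60+197*.7)):
        p=atz(C,uv,z)-c;print(z,p,np.hypot(*p[:2]),np.degrees(np.arctan2(p[1],p[0])))
f=lambda a:.0014*np.cos(np.deg2rad(a-185));arc(525,3.75,20,dz=f)
```

```text
0.084 [-0.02076651  0.0880192   0.        ] 0.09043576320241517 103.27512260173167
0.084 [0.04916109 0.08186368 0.        ] 0.09549070984569745 59.01417845670576
0.087 [-0.0206279   0.08743173  0.        ] 0.08983216160273114 103.27512260173178
0.087 [0.04883298 0.08131729 0.        ] 0.09485336966989963 59.01417845670585
[[[-0.004, -0.016, -0.0], [0, 0, 0]], [[-0.009, -0.031, -0.0], [0, 0, 0]], [[-0.014, -0.046, -0.0], [0, 0, 0]], [[-0.021, -0.061, -0.0], [0, 0, 0]], [[-0.029, -0.075, -0.0], [0, 0, 0]], [[-0.038, -0.089, -0.0], [0, 0, 0]], [[-0.047, -0.102, -0.0], [0, 0, 0]], [[-0.058, -0.115, -0.0], [0, 0, 0]], [[-0.069, -0.126, -0.0], [0, 0, 0]], [[-0.081, -0.137, -0.0], [0, 0, 0]], [[-0.093, -0.148, 0.0], [0, 0, 0]], [[-0.107, -0.157, 0.0], [0, 0, 0]], [[-0.121, -0.165, 0.0], [0, 0, 0]], [[-0.135, -0.173, 0.001], [0, 0, 0]], [[-0.15, -0.18, 0.001], [0, 0, 0]], [[-0.165, -0.185, 0.001], [0, 0, 0]], [[-0.181, -0.19, 0.001], [0, 0, 0]], [[-0.196, -0.193, 0.002], [0, 0, 0]], [[-0.212, -0.196, 0.002], [0, 0, 0]], [[-0.229, -0.197, 0.002], [0, 0, 0]]]
```

Request:
play_rows(rows=[[[-0.004,-0.016,0.0],[0,0,0]],[[-0.009,-0.031,0.0],[0,0,0]],[[-0.014,-0.046,0.0],[0,0,0]],[[-0.021,-0.061,0.0],[0,0,0]],[[-0.029,-0.075,0.0],[0,0,0]],[[-0.038,-0.089,0.0],[0,0,0]],[[-0.047,-0.102,0.0],[0,0,0]],[[-0.058,-0.115,0.0],[0,0,0]],[[-0.069,-0.126,0.0],[0,0,0]],[[-0.081,-0.137,0.0],[0,0,0]],[[-0.081,-0.137,0.0],[0,0,0]],[[-0.081,-0.137,0.0],[0,0,0]],[[-0.081,-0.137,0.0],[0,0,0]],[[-0.081,-0.137,-0.02],[0,0,0]],[[-0.081,-0.137,-0.06],[0,0,0]],[[-0.081,-0.137,-0.15],[0,0,0]],[[-0.081,-0.137,-0.3],[0,0,0]],[[-0.081,-0.137,-0.45],[0,0,0]],[[-0.081,-0.137,-0.55],[0,0,0]],[[-0.081,-0.137,-0.55],[0,0,0]]])

```text
time: 21.95
tool_pos: [0.5017, -0.1441, 0.2277]
tcp_rot: [0.723, 3.047, -0.001]
wrist_force: [0.7, -1.0, 0.5]
width: 0.002
grip_force: 0.0
```

Request:
play_rows(rows=[[[0,0,0],[0,0,0]],[[0,0,0],[0,0,0]],[[0,0,0],[0,0,0]],[[0,0,0],[0,0,0]],[[0,0,0],[0,0,0]],[[0,0,0],[0,0,0]],[[0,0,0],[0,0,0]],[[0,0,0],[0,0,0]]])

```text
time: 22.62
tool_pos: [0.4987, -0.1432, 0.2204]
tcp_rot: [-0.725, -3.056, -0.0]
wrist_force: [0.1, -0.2, 0.3]
width: -0.005
grip_force: 0.0
```

Run:
```python
from h import *
from workcell import bot,cams
import cv2
s=bot.read_state();print(s["time"],s["tool_pos"],s["wrist_force"])
C=load("scene");A=cams.read_camera("scene")["image"];g=A.mean(2)
# dark hole: search predicted ring at r=94 mm
T=np.linalg.inv(C["T"]);c=atz(C,(218,189),.086);best=[]
for a in range(0,360,2):
    p=c+[.094*np.cos(np.radians(a)),.094*np.sin(np.radians(a)),0];q=C["K"]@(T@np.append(p,1))[:3];u,v=(q[:2]/q[2]).round().astype(int)
    best.append((g[v-1:v+2,u-1:u+2].mean().round(0),a,int(u),int(v)))
print(sorted(best)[:8])
B=cams.read_camera("side")["image"]
cv2.imwrite("pics/end.png",np.hstack([cv2.resize(A[:,:,::-1],(400,300)),cv2.resize(B[:,:,::-1],(400,300))]))
```

```text
22.6167 [ 0.49872102 -0.14315225  0.22042058] [ 0.13197653 -0.20884359  0.25960241]
[(np.float64(90.0), 142, 244, 171), (np.float64(91.0), 140, 245, 171), (np.float64(97.0), 144, 243, 171), (np.float64(113.0), 146, 242, 171), (np.float64(115.0), 138, 246, 172), (np.float64(147.0), 136, 248, 172), (np.float64(156.0), 148, 240, 170), (np.float64(162.0), 252, 176, 185)]
```

View pics/end.png

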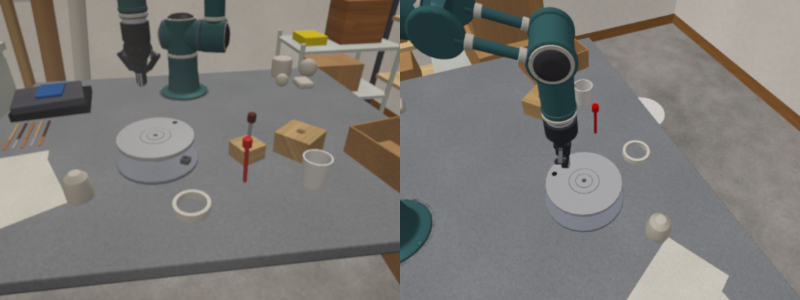

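The last 37.5° arc moved the hole by about 38°, so the wheel follows the fingers and has turned about 440° in all. The final view shows the pin standing in the small block at (250,130), the bystanders in place and the arm clear.

```bash
python3 -c "
from workcell import bot
print(bot.finish_job())"
```

```text
the job is handed in; nothing more can be done
None
```

The job is handed in, with no verdict shown: the steel pin stands down in the 80 mm block's hole, and the wheel was drawn round about 440° (judged from the camera) at under 10 N of downward force as last read, then left still with the arm clear.

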